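# Turn a drone propeller over by hand

### The arm

A 7-joint arm with a two-finger parallel gripper is mounted at the origin on the work surface. World frame = base frame: x ahead of the robot, y to its left, z up, the work surface at z = 0. Lengths are in m, angles in rad, forces in N, time in s.
With the tool pointing down it reaches from about 0.4 to 0.85 m from the base axis. Payload 10.4 kg.
Tool frame: the origin (TCP) lies midway between the tips of the shut fingers; the grasp point (between the pads) lies 19 mm behind it (manip.hold_point_z is the distance from the TCP to the grasp point, in m); z points along the fingers, y is the line along which they close (so a half turn about z gives the same grasp; the last joint's range is limited). The gripper opens to 85 mm and grips with 20 to 120 N. Pads are 22 mm wide; open, the fingers measure 114 mm over their backs; the gripper's body (76 mm by 85 mm) begins 54 mm behind the grasp point. The pads swing forward as they close: fully open they stand 13 mm farther back than shut.
Start: joints at [-1.159, 0.332, -0.065, 1.46, 0.022, 1.35, -0.088], TCP at [0.263, 0.567, 0.231] pointing down, gripper open.
Joint ranges: [-2.6, 2.6], [-0.5, 2.12], [-1.47, 1.34], [0.16, 2.42], [-1.27, 4.41], [0.06, 2.06], [-2.6, 2.6]. Speed limits (rad/s): [2.22, 2.22, 2.79, 2.79, 3.14, 3.14, 3.14].

### API

Orientations are given as a unit quaternion [x, y, z, w].
In Python, from workcell import manip, eyes, job gives the robot as it stands.
- The arm moves only by the shell command python3 -m crank 'ROWS' [FORCE]. ROWS is JSON, a list that holds one entry, the list of rows, each a list of 7 numbers: the finger opening in cm, from 0 to 8.54, then the shift along the world's x, y, z in cm, then the turn, a rotation vector about the world's x, y, z in degrees. In form: [[[hand, x, y, z, ax, ay, az], ...]]. A call has 1 to 20 rows; each row shifts and turns the commanded pose from where the row before left it; what a row does not reach is not made up. A row lasts 1/8 s, in which the tool goes at most 62.5 mm and 10.7 degrees, less where a joint would pass 70% of its speed; a pose out of reach is approached as far as the arm can. A call with a gripper value outside its range is refused whole. The fingers move at their own pace and stop on an object; FORCE is the grip in N (left out, the last holds). Time passes only in rows, so rows that do not move let the fingers close. It gives the time, the measured TCP pose, the force, the opening and the grip force at its end, in the units of the state.
- manip.get_obs(): the state, without advancing time (a new reading comes with each control period).
- eyes.camera(name): name is "side" or "top"; returns (picture, depth): 480x640x3 uint8, red, green, blue; 480x640 float32, m along the optical axis (not along the pixel's ray), 0 where there is no reading.
- eyes.camera_params(name): a dict with "fx", "fy", "cx", "cy" (pixels), "world_from_camera" (4x4, takes a point from camera to world coordinates). Camera axes: x right, y down, z forward; pixel columns grow to the right and rows downward; lengths in m; the calibration is good to about 2 mm. A picture is of the moment at which its call begins. camera_params takes no time and is no camera call.
- job.hand_in(): hands the job in; it is judged then, once.
The state is a dict: "clock": time; "joint_pos": joint angles; "joint_velocities": joint speeds; "tau": joint torques, N m; "position": TCP position; "ee_rot": TCP orientation; "ft_force": force on the tool from outside, world axes, zero at the start; "torque": the same for the moment, N m; "grip_width": opening from 0.0 (shut) to 1.0 (fully open); "grasp_force": force on a finger pad.
Only numpy, scipy, OpenCV 4.12 (cv2) and the standard library are available. Lean on these libraries where they do the work, as an engineer would, in place of code of your own. Each camera call takes 0.05 s, during which the arm holds its last target. There are 200 camera calls.

### The job

On the drone repair bench, check that the motor with the two-bladed propeller runs freely: push the propeller round by hand, anticlockwise seen from above, through one full turn, and leave it standing still along its long base plate, as it began. Do not turn the three-bladed propeller on the other stand.

Things in the scene. Friction and masses are not known exactly. Their poses are not given: they have to be found in the camera images.
- two_blade_hub (a point): hub of the two-bladed black propeller (200 mm across), on its vertical axis at mid-height of the blades, 127 mm above the table. x points along one blade and turns with it, the other blade is at -x; z is up. Blades 14 to 26 mm wide, up to 12 mm thick in all, reaching 100 mm from the axis. Below: motor and post within 20 mm of the axis, then a fixed base plate 160 x 60 x 12 mm, else free air
- two_blade (a joint): angle of the two-bladed propeller on its stand, rad, growing anticlockwise seen from above; it counts on past a turn. 0 (and 6.28 after one turn) is with the blades along the 160 mm length of the base plate; it starts within 0.15 of 0. The bearing has a little friction (under 1 N at a blade turns it) and stops where it is left.
- three_blade_hub (a point): hub of the three-bladed black propeller, to be left alone, on the other, otherwise identical stand (same sizes and height). The two stands are to the left and the right, in either order. On both, a shaft nut ends 16 mm above the hub centre
- three_blade (a joint): angle of the three-bladed propeller on its stand, rad, 0 at the start, growing anticlockwise seen from above.

How it is judged:
By the outcome, as a careful person would: the job done as asked, in the order asked, and still so for the second after the job is handed in, with the robot touching nothing.
It also fails if it takes over 64 s, if anything falls off the work surface, if the arm or the gripper's body presses on something with over 40 N, if the wrist force passes 120 N, or if a joint passes its speed limit or range.

## Working session

There is one attempt and no reset: what is moved stays moved. The work goes in short steps, Python scripts to look and compute and a shell command to move; the robot and the scene stay as the last step left them, time stands still between calls to the robot, and variables do not carry over. Pictures are saved under pics/ and viewed, at most 10 in all, crops included, and the job is handed in when it is done.

```bash
mkdir -p pics; python3 - <<'E'
from workcell import manip, eyes
import cv2,numpy as np
o=manip.get_obs();print(o['clock'],o['position'],o['ee_rot'],o['grip_width'])
ims=[]
for n in("top","side"):
    p,d=eyes.camera(n);np.savez(f'{n}0.npz',p=p,d=d)
    cv2.imwrite(f'pics/{n}0.png',p[:,:,::-1]);c=eyes.camera_params(n);print(n,c['fx'],c['cx'],c['cy'],np.round(c['world_from_camera'],3).tolist())
E
```

```text
0.0 [0.26309082 0.56648402 0.23049236] [ 2.15675483e-01  9.76464819e-01 -7.24428746e-04 -1.34488633e-04] 1.0057391286017496
top 522.9676874758262 318.55161448545493 235.38471683494694 [[0.021, -0.992, 0.127, 0.424], [-1.0, -0.021, 0.004, -0.016], [-0.001, -0.127, -0.992, 0.993], [0.0, 0.0, 0.0, 1.0]]
side 482.7814005714362 320.2123095119715 238.66427707929907 [[0.729, -0.509, 0.458, 0.196], [-0.684, -0.532, 0.498, -0.372], [-0.01, -0.677, -0.736, 0.704], [0.0, 0.0, 0.0, 1.0]]
```

View pics/top0.png

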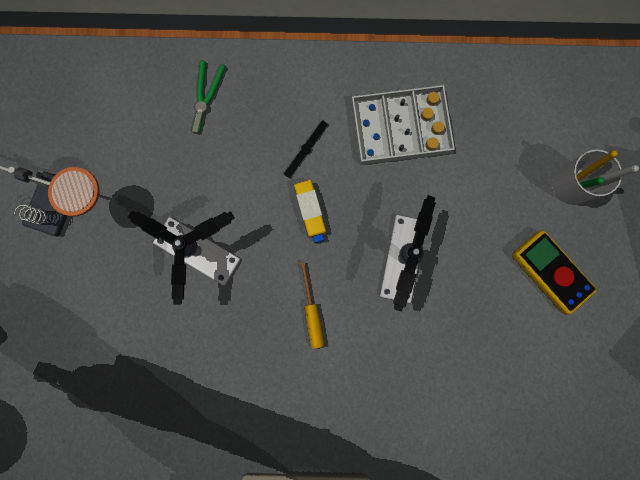

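View pics/side0.png

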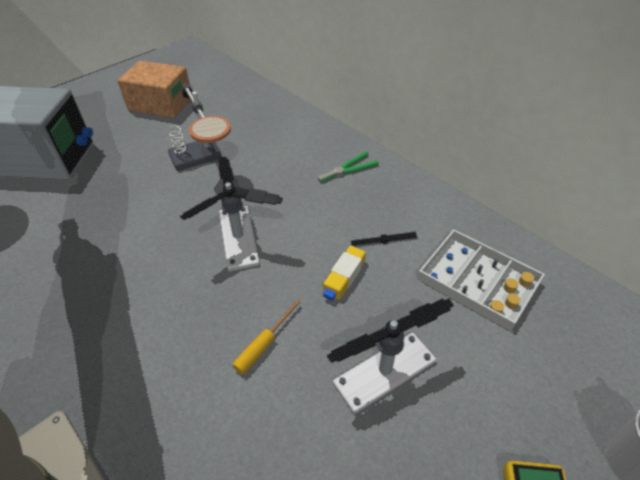

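The top view shows the two-bladed propeller on the right stand, with its hub near (416,252) and blade tips near (431,198) and (399,308). The three-bladed one is on the left, near (179,243).

```bash
cat > h.py <<'E'
import numpy as np,cv2
from workcell import eyes
def cloud(n,p,d):
    c=eyes.camera_params(n);v,u=np.mgrid[:480,:640]
    P=np.stack([(u-c['cx'])/c['fx']*d,(v-c['cy'])/c['fy']*d,d],-1)
    T=c['world_from_camera'];return P@T[:3,:3].T+T[:3,3]
def pca(Q):
    m=Q.mean(0);w,V=np.linalg.eigh(np.cov((Q-m).T));return V[:,1]
def blade(n,p,d,hub,zr=(.112,.136)):
    W=cloud(n,p,d);r=np.linalg.norm(W[...,:2]-hub,axis=-1)
    dark=p.max(-1)<70
    m=(d>0)&(W[...,2]>zr[0])&(W[...,2]<zr[1])&(r<.115)&dark
    return W,m
E
python3 - <<'E'
from h import *
for n in("top","side"):
    f=np.load(n+'0.npz');p,d=f['p'],f['d']
    W=cloud(n,p,d)
    v,u=(252,416) if n=='top' else (325,393)
    print(n,'hub px',W[v,u])
    W,m=blade(n,p,d,W[v,u,:2])
    Q=W[m];a=pca(Q[:,:2]);t=(Q[:,:2]-Q[:,:2].mean(0))@a
    print(len(Q),Q.mean(0),'mid',Q[:,:2].mean(0)+a*(t.max()+t.min())/2,'len',np.ptp(t),'ang',np.degrees(np.arctan2(a[1],a[0]))%180,'z',np.percentile(Q[:,2],[5,50,95]))
    h=W[v,u,:2]
    w=(p.min(-1)>120)&(abs(W[...,2]-.012)<.008)&(np.linalg.norm(W[...,:2]-h,axis=-1)<.11)
    k,l,s,_=cv2.connectedComponentsWithStats(w.astype(np.uint8))
    Q=W[w];R=cv2.minAreaRect(Q[:,:2].astype(np.float32)*1000);b=cv2.boxPoints(R)
    e=max((b[1]-b[0],b[2]-b[1]),key=np.linalg.norm)
    print('plate',R,np.degrees(np.arctan2(e[1],e[0]))%180,Q[:,2].mean())
f=np.load('top0.npz');W=cloud('top',f['p'],f['d']);print('3hub',W[243,179])
for q in [(315,195),(318,325),(405,130),(306,150)]: print(q,W[q[1],q[0]])
E
```

```text
top hub px [ 0.50930154 -0.17269609  0.1413266 ]
1553 [ 0.50795797 -0.17121916  0.12763477] mid [ 0.51056004 -0.17198636] len 0.19906223859256414 ang 163.57219144498004 z [0.11691128 0.12824426 0.13299595]
plate ((510.4925231933594, -172.4795379638672), (58.923667907714844, 158.77127075195312), 79.11302185058594) 169.11302 0.010898213265422632
side hub px [ 0.50761504 -0.17507753  0.14139674]
1905 [ 0.50834581 -0.17545046  0.12865702] mid [ 0.50897508 -0.17563422] len 0.19856245567838454 ang 163.72044571432926 z [0.11781496 0.12936207 0.13358355]
plate ((505.33599853515625, -198.6136932373047), (110.80366516113281, 159.95263671875), 79.2521743774414) 169.25217 0.012145829564619522
3hub [0.51590473 0.21551369 0.14171895]
(315, 195) [ 0.62365366 -0.00415088  0.03080322]
(318, 325) [ 0.38304187 -0.01486794  0.01875255]
(405, 130) [ 0.76432652 -0.17797562 -0.00162529]
(306, 150) [0.71729557 0.01558447 0.00660931]
```

Plan: hub is at (0.510, -0.1735). The blades point along 163.6° and the plate along 169.1°, so the joint starts at about -0.096. I'll use the shut fingers as a peg and trace a 70 mm circle behind one blade. First I move over its entry point at 118°, (0.477, -0.112).

```bash
python3 -m crank '[[[0,1.34,-4.24,0,0,0,0],[0,1.34,-4.24,0,0,0,0],[0,1.34,-4.24,0,0,0,0],[0,1.34,-4.24,0,0,0,0],[0,1.34,-4.24,0,0,0,0],[0,1.34,-4.24,0,0,0,0],[0,1.34,-4.24,0,0,0,0],[0,1.34,-4.24,0,0,0,0],[0,1.34,-4.24,0,0,0,0],[0,1.34,-4.24,0,0,0,0],[0,1.34,-4.24,0,0,0,0],[0,1.34,-4.24,0,0,0,0],[0,1.34,-4.24,0,0,0,0],[0,1.34,-4.24,0,0,0,0],[0,1.34,-4.24,0,0,0,0],[0,1.34,-4.24,0,0,0,0],[0,0,0,0,0,0,0],[0,0,0,0,0,0,0]]]'
```

```text
clock: 2.35
position: [0.4774, -0.1109, 0.231]
ee_rot: [0.216, 0.976, 0.0, -0.0]
ft_force: [-0.3, -0.4, 1.0]
grip_width: -0.002
grasp_force: 0.0
```

```bash
python3 -m crank '[[[0,0,0,-3,0,0,0],[0,0,0,-3,0,0,0],[0,0,0,-3,0,0,0],[0,0,0,-2,0,0,0],[0,0,0,-0.8,0,0,0],[0,0,0,0,0,0,0]]]'
python3 - <<'E'
from workcell import eyes
import cv2,numpy as np
p,d=eyes.camera('side');cv2.imwrite('pics/side1.png',p[:,:,::-1])
print(np.array([0.07*100*np.array([np.cos(np.radians(a+10))-np.cos(np.radians(a)),np.sin(np.radians(a+10))-np.sin(np.radians(a))]) for a in range(118,478,10)]).round(2).tolist())
E
```

```text
clock: 3.1
position: [0.4776, -0.1108, 0.1134]
ee_rot: [0.215, 0.977, 0.0, -0.0]
ft_force: [-0.0, -0.3, 0.2]
grip_width: -0.001
grasp_force: 0.0
[[-1.02, -0.66], [-0.89, -0.83], [-0.73, -0.97], [-0.55, -1.09], [-0.36, -1.17], [-0.15, -1.21], [0.06, -1.22], [0.27, -1.19], [0.48, -1.12], [0.66, -1.02], [0.83, -0.89], [0.97, -0.73], [1.09, -0.55], [1.17, -0.36], [1.21, -0.15], [1.22, 0.06], [1.19, 0.27], [1.12, 0.48], [1.02, 0.66], [0.89, 0.83], [0.73, 0.97], [0.55, 1.09], [0.36, 1.17], [0.15, 1.21], [-0.06, 1.22], [-0.27, 1.19], [-0.48, 1.12], [-0.66, 1.02], [-0.83, 0.89], [-0.97, 0.73], [-1.09, 0.55], [-1.17, 0.36], [-1.21, 0.15], [-1.22, -0.06], [-1.19, -0.27], [-1.12, -0.48]]
```

View pics/side1.png

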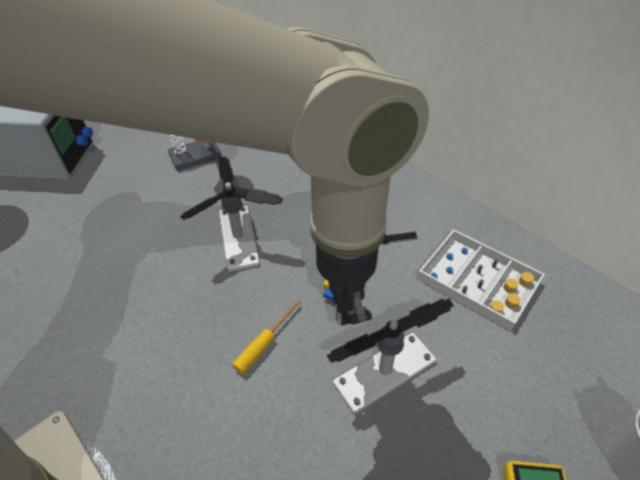

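The peg is down beside the blade, near (350,310), touching nothing. I start the push.

```bash
python3 -m crank '[[[0,-0.51,-0.33,0,0,0,0],[0,-0.51,-0.33,0,0,0,0],[0,-0.45,-0.41,0,0,0,0],[0,-0.44,-0.42,0,0,0,0],[0,-0.37,-0.48,0,0,0,0],[0,-0.36,-0.49,0,0,0,0],[0,-0.28,-0.54,0,0,0,0],[0,-0.27,-0.55,0,0,0,0],[0,-0.18,-0.58,0,0,0,0],[0,-0.18,-0.59,0,0,0,0],[0,-0.08,-0.6,0,0,0,0],[0,-0.07,-0.61,0,0,0,0],[0,0.03,-0.61,0,0,0,0],[0,0.03,-0.61,0,0,0,0],[0,0.13,-0.6,0,0,0,0],[0,0.14,-0.59,0,0,0,0],[0,0.24,-0.56,0,0,0,0],[0,0.24,-0.56,0,0,0,0],[0,0,0,0,0,0,0]]]'
python3 - <<'E'
from workcell import eyes
from h import *
p,d=eyes.camera('side');cv2.imwrite('pics/side2.png',p[150:480,150:640,::-1])
E
```

```text
clock: 5.52
position: [0.4488, -0.2067, 0.1133]
ee_rot: [0.216, 0.976, -0.0, -0.0]
ft_force: [0.1, 0.7, 0.3]
grip_width: -0.002
grasp_force: 0.0
```

View pics/side2.png

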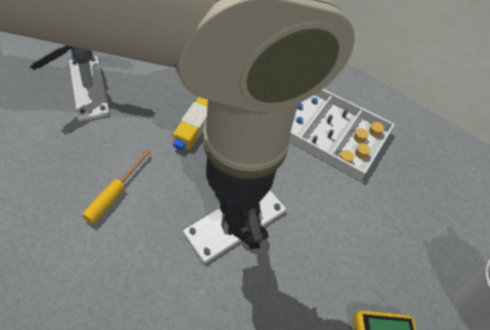

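The blade has left the plate line and is being carried round, with only 0.7 N of contact. I continue.

```bash
python3 -m crank '[[[0,0.66,-1.02,0,0,0,0],[0,0.83,-0.89,0,0,0,0],[0,0.97,-0.73,0,0,0,0],[0,1.09,-0.55,0,0,0,0],[0,1.17,-0.36,0,0,0,0],[0,1.21,-0.15,0,0,0,0],[0,1.22,0.06,0,0,0,0],[0,1.19,0.27,0,0,0,0],[0,1.12,0.48,0,0,0,0],[0,1.02,0.66,0,0,0,0],[0,0.89,0.83,0,0,0,0],[0,0.73,0.97,0,0,0,0],[0,0.55,1.09,0,0,0,0],[0,0.18,0.58,0,0,0,0],[0,0.18,0.59,0,0,0,0],[0,0.08,0.6,0,0,0,0],[0,0.07,0.61,0,0,0,0],[0,0,0,0,0,0,0]]]'
python3 - <<'E'
from workcell import eyes
from h import *
for n in('side','top'):
    p,d=eyes.camera(n);cv2.imwrite(f'pics/{n}3.png',p[:,:,::-1])
    W,m=blade(n,p,d,np.array([.51,-.1735]));Q=W[m]
    print(n,len(Q))
    if len(Q): h=np.degrees(np.arctan2(Q[:,1]+.1735,Q[:,0]-.51))%360;r=np.hypot(Q[:,1]+.1735,Q[:,0]-.51);print(np.histogram(h[r>.04],36,(0,360))[0])
E
```

```text
clock: 7.82
position: [0.5805, -0.175, 0.1133]
ee_rot: [0.215, 0.977, 0.0, -0.0]
ft_force: [-0.6, -0.4, -0.6]
grip_width: 0.001
grasp_force: 0.0
side 1766
[ 28 198 195  22   0   0   0   0   0   0   0   0   0   0   0   0   0   0
  24 255 292  50   0   0   0   0   0   0   0   0   0   0   0   0  25  17]
top 95
[ 0  4 88  3  0  0  0  0  0  0  0  0  0  0  0  0  0  0  0  0  0  0  0  0
  0  0  0  0  0  0  0  0  0  0  0  0]
```

View pics/side3.png

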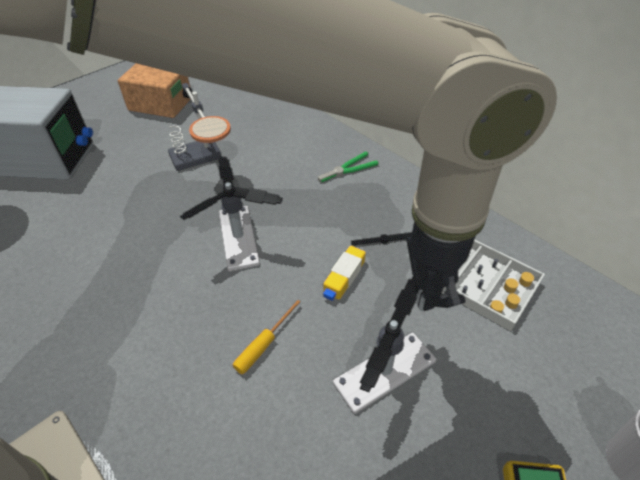

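The pushed blade is now at about 20° (380° counted on), with the peg 22° behind it at 358°. I advance the peg to 488°, slowing at the end, so the blade stops a little short.

```bash
python3 -m crank '[[[0,-0.06,1.22,0,0,0,0],[0,-0.27,1.19,0,0,0,0],[0,-0.48,1.12,0,0,0,0],[0,-0.66,1.02,0,0,0,0],[0,-0.83,0.89,0,0,0,0],[0,-0.97,0.73,0,0,0,0],[0,-1.09,0.55,0,0,0,0],[0,-1.17,0.36,0,0,0,0],[0,-0.61,0.08,0,0,0,0],[0,-0.6,0.07,0,0,0,0],[0,-0.61,-0.03,0,0,0,0],[0,-0.61,-0.03,0,0,0,0],[0,-0.6,-0.13,0,0,0,0],[0,-0.4,-0.1,0,0,0,0],[0,-0.4,-0.16,0,0,0,0],[0,-0.4,-0.18,0,0,0,0],[0,-0.3,-0.14,0,0,0,0],[0,-0.3,-0.16,0,0,0,0],[0,-0.3,-0.18,0,0,0,0],[0,0,0,0,0,0,0]]]'
cat > m.py <<'E'
from workcell import eyes
from h import *
import sys
H=np.array([.509,-.1735])
for n in ('side','top'):
    p,d=eyes.camera(n);cv2.imwrite(f'pics/{n}{sys.argv[1]}.png',p[:,:,::-1])
    if n=='side': H=np.array([.509,-.1756])
    else: H=np.array([.5106,-.172])
    W,m=blade(n,p,d,H);Q=W[m][:,:2]-H;h=np.degrees(np.arctan2(Q[:,1],Q[:,0]))%360;r=np.hypot(*Q.T)
    print(n,np.histogram(h[r>.04],36,(0,360))[0])
    for lo in(120,300):
        s=(h>lo)&(h<lo+110)&(r>.03)&(r<.1)
        if lo==300: s=((h>300)|(h<50))&(r>.03)&(r<.1)
        if s.sum()>50:
            X=Q[s];c=pca(X);print(lo,s.sum(),'pca',np.degrees(np.arctan2(c[1],c[0]))%180,'radial',np.degrees(np.arctan2(*X.mean(0)[::-1]))%180)
E
python3 m.py 4
```

```text
clock: 10.42
position: [0.4735, -0.1147, 0.1133]
ee_rot: [0.216, 0.976, 0.0, -0.0]
ft_force: [0.3, -0.2, -0.6]
grip_width: 0.002
grasp_force: 0.0
side [  0   0   0   0   0   0   0   0   0   0   0   0  17 142 276 105   2   0
   0   0   0   0   0   0   0   0   0   0   0   0   0 100 339 158   7   0]
120 620 pca 144.51301938090617 radial 143.83999964944763
300 706 pca 145.11609577182037 radial 146.25564434485528
top [  0   0   0   0   0   0   0   0   0   0   0   0   0   0   0   0   0   0
   0   0   0   0   0   0   0   0   0   0   0   0   0  12 120  22   0   0]
300 154 pca 124.73381451815904 radial 145.40034886220218
```

```bash
sleep 0
```

```text
(no output)
```

The blade is at about 145° and needs to reach 169.1°. I push slowly by about 20°, then measure.

```bash
python3 -m crank '[[[0,-0.35,-0.2,0,0,0,0],[0,-0.34,-0.24,0,0,0,0],[0,-0.34,-0.24,0,0,0,0],[0,-0.32,-0.3,0,0,0,0],[0,-0.2,-0.2,0,0,0,0],[0,-0.16,-0.2,0,0,0,0],[0,-0.1,-0.12,0,0,0,0],[0,-0.06,-0.07,0,0,0,0],[0,0,0,0,0,0,0]]]'
python3 m.py 5
```

```text
clock: 11.65
position: [0.455, -0.1303, 0.1133]
ee_rot: [0.216, 0.976, 0.0, -0.0]
ft_force: [0.8, 0.5, -0.9]
grip_width: 0.0
grasp_force: 0.1
side [  4   0   0   0   0   0   0   0   0   0   0   0   0   0  10  64 301  90
   0   0   0   0   0   0   0   0   0   0   0   0   0   0   0  95 319 141]
120 524 pca 157.6433781130625 radial 164.97008253860844
300 645 pca 164.88969618161133 radial 165.84928199417305
top [  0   0   0   0   0   0   0   0   0   0   0   0   0   0   0   0   0   0
   0   0   0   0   0   0   0   0   0   0   0   0   0   0   0  86 220  62]
300 367 pca 165.32757206956333 radial 164.2378385815742
```

The blade is at about 165.2°. I add roughly 3.7°, back off and check with the arm clear.

```bash
python3 -m crank '[[[0,-0.1,-0.13,0,0,0,0],[0,-0.1,-0.12,0,0,0,0],[0,-0.05,-0.07,0,0,0,0],[0,-0.03,-0.04,0,0,0,0],[0,0,0,0,0,0,0],[0,0,0,0,0,0,0],[0,0.3,0.4,0,0,0,0],[0,0.6,0.8,0,0,0,0],[0,1,1,0,0,0,0],[0,0,0,3,0,0,0],[0,0,0,5,0,0,0],[0,0,3,3,0,0,0],[0,0,5,0,0,0,0],[0,0,5,0,0,0,0],[0,0,5,0,0,0,0],[0,0,5,0,0,0,0],[0,0,5,0,0,0,0],[0,0,0,0,0,0,0]]]'
python3 m.py 6
```

```text
clock: 14.0
position: [0.4704, 0.1733, 0.2228]
ee_rot: [0.212, 0.977, -0.0, -0.0]
ft_force: [-0.2, -0.2, -1.2]
grip_width: -0.002
grasp_force: 0.0
side [ 32   0   0   0   0   0   0   0   0   0   0   0   0   0   0  74 302 216
   9   0   0   0   0   0   0   0   0   0   0   0   0   0   0  32 255 234]
120 693 pca 167.9464383306205 radial 167.62484613307146
300 646 pca 168.57375528772636 radial 169.65887297663892
top [ 16   0   0   0   0   0   0   0   0   0   0   0   0   0   0  45 241 197
  22   0   0   0   0   0   0   0   0   0   0   0   0   0   0  51 217 160]
120 583 pca 168.3903181956115 radial 168.8927700264875
300 513 pca 168.60289238498112 radial 168.16919112604143
```

View pics/top6.png

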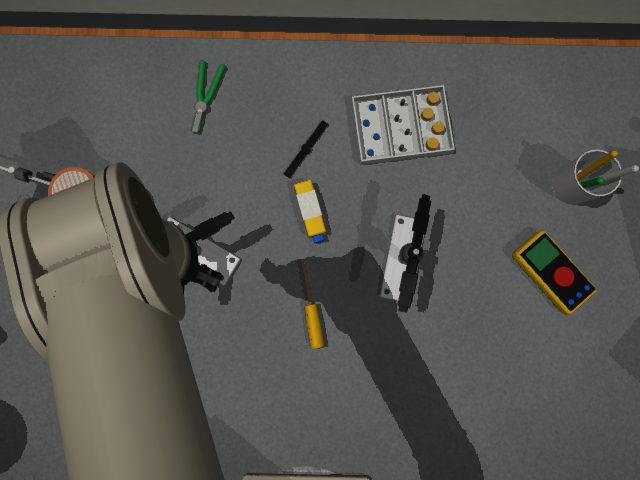

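The blades stand at 168.5° against the plate's 169.1°, about 0.01 rad off, after one full turn. The right stand at (415,252) is aligned, the three-bladed propeller looks unmoved where it is visible, and the gripper is clear above it.

```bash
python3 -c "
from workcell import job;print(job.hand_in())"
```

```text
the job is handed in; nothing more can be done
None
```

I pushed the two-bladed propeller one full turn anticlockwise and left it still, within about 0.01 rad of its base plate's long axis; the three-bladed one was not touched, and the job was handed in at about 14 s.

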